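Shut down the bench stirrer by feel

TASK

Shut down the bench stirrer. Push the orange fin of its black speed knob anticlockwise (seen from above) with the closed fingers, past the stiff switch-off stretch, until it is solid against its end stop; the knob has slipped on its shaft, so where it points tells nothing about where the stop is, and its plastic is brittle, so push gently instead of clamping or forcing it. Only then press the red key fully and let it up, then the blue key; leave the yellow key alone and do not shift the beaker, bottle or tip box.

Things in the scene. Friction and masses are not known exactly. Their poses are not given: they have to be found in the camera images.
- stirrer: Cream bench stirrer, fixed, 360 mm wide (y). Origin on the bench under the deck; x to its back, y to the knob's end. Deck: x -130 to +40 mm, top 70 mm up, with knob (x -45, y +95) and three keys (x -45, y -20, -80, -140, in any order). Rear block: x 40 to 210, 95 mm high, with a white plate 140 mm across, centre x 130, y 100, top 101 mm up. Place and yaw (within 0.35 rad) vary.
- knob_axis (a point): Knob's turning axis at the deck's surface (71 mm above the bench); axes as the stirrer's. The way to the stop is 1.2 to 3.2 rad anticlockwise; the fin's direction does not tell it. It turns freely (0.05 N m, about 2 N on the fin 30 mm out), then comes a stiff stretch of 0.25 rad (0.25 N m, about 8 N), then the solid stop. It stays where it is left.
- fin_tip (a point): Outer end of the knob's fin, at its top, 44 mm from the axis and 38 mm above the deck; x points outward along the fin, z up. The fin is upright, radial, orange with a white line on top, 8 mm thick, from the hub to 44 mm out, from 12 to 38 mm above the deck.
- off_switch (a joint): Switch under the knob, turned only by the knob in its stiff last stretch, and the ticked ring with it. 0 rad until the knob gets there, 0.25 rad at the solid stop; off above 0.2. Stays where it is left.
- speed_knob: Black knob: a disc 60 mm across, top 12 mm above the deck, with a hub 26 mm across (38 mm above the deck) and one orange fin. Origin on its axis 4 mm above the deck, x along the fin, z up. Brittle: more than 40 N between fingers and knob breaks it. Under it lies a flat dark ring with white ticks, 92 mm across, top 3 mm above the deck.
- red_key (a joint): Red spring key, a round cap 28 mm across standing 10 mm proud of its black housing (44 mm across, 12 mm high), on the stirrer's deck; value 0 when up, grows to 0.006 m when fully down. About 1.5 N starts it moving, 5 N bottoms it; it springs back when let go. A press counts from 4 mm. Pressed first, after the knob.
- red_key_top (a point): Centre of the red cap's top, 22 mm above the deck when up.
- blue_key (a joint): Blue spring key, a round cap 28 mm across standing 10 mm proud of its black housing (44 mm across, 12 mm high), on the stirrer's deck; value 0 when up, grows to 0.006 m when fully down. About 1.5 N starts it moving, 5 N bottoms it; it springs back when let go. A press counts from 4 mm. Pressed second.
- blue_key_top (a point): Centre of the blue cap's top, 22 mm above the deck when up.
- yellow_key (a joint): Yellow spring key, a round cap 28 mm across standing 10 mm proud of its black housing (44 mm across, 12 mm high), on the stirrer's deck; value 0 when up, grows to 0.006 m when fully down. About 1.5 N starts it moving, 5 N bottoms it; it springs back when let go. A press counts from 4 mm. Must not be pressed.
- yellow_key_top (a point): Centre of the yellow cap's top, 22 mm above the deck when up.
- beaker: Clear beaker, 68 mm across, 65 mm high, standing loose on the stirring plate behind the deck; origin at the centre of its underside.
- media_bottle: Amber bottle with a blue cap, 72 mm across, 150 mm high, standing on the bench past the knob's end of the stirrer; origin at the centre of its underside.
- tip_box: Blue tip box with a white lid, 80 x 115 x 57 mm, on the bench past the keys' end; origin at the centre of its underside.
There are look-alikes about, which are no part of the job. Of the things that look like the media_bottle, take the one that is farthest to the robot's right at the start. Several things have the shape of the beaker; the one meant has the colours described above.

How it is judged:
On the way, in this order (a step that is already met when the one before it is completed fails the run):
1. the knob is pushed through the stiff stretch to its stop (value of joint off_switch above 0.2 rad), for 0.2 s.
2. the red key is pressed alone (value of joint red_key above 0.004 m and value of joint each of blue_key, yellow_key below 0.002 m), for 0.05 s.
3. then the blue key is pressed alone (value of joint blue_key above 0.004 m and value of joint each of red_key, yellow_key below 0.002 m), for 0.05 s.
At the end, for the whole second after the job is handed in: The knob rests within 0.05 rad of its solid stop (off_switch above 0.2 rad), still; all three keys are up again (within 2 mm), and beaker, bottle and tip box stand upright within 20 mm of where they were (value of joint off_switch above 0.2 rad and value of joint each of red_key, blue_key, yellow_key below 0.002 m and angular speed of speed_knob below 0.05 rad/s and distance of each of beaker, media_bottle, tip_box from where it was at the start of the episode below 0.02 m and angle between each of beaker, media_bottle, tip_box's own z axis and vertical below 0.2 rad); the robot touches nothing.
It fails at once if the brittle knob is clamped or pushed with more than 40 N (contact force between the fingers and speed_knob above 40 N).
It fails at once if the yellow key is pressed (value of joint yellow_key above 0.003 m).
It fails at once if a key is pressed before the knob is at its stop (value of joint off_switch below 0.2 rad and value of joint any of red_key, blue_key above 0.003 m).
It fails at once if two keys are pressed at once (value of joint each of red_key, blue_key above 0.003 m).
It fails at once if the beaker, bottle or tip box is shifted or tipped over (distance of any of beaker, media_bottle, tip_box from where it was at the start of the episode above 0.03 m or angle between any of beaker, media_bottle, tip_box's own z axis and vertical above 0.5 rad).
It also fails if it takes over 56 s, if anything falls off the work surface, if the arm or the gripper's body presses on something with over 40 N, if the wrist force passes 120 N, or if a joint passes its speed limit or range.

ROBOT

A 6-joint arm with a two-finger parallel gripper is mounted at the origin on the work surface. World frame = base frame: x ahead of the robot, y to its left, z up, the work surface at z = 0. Lengths are in m, angles in rad, forces in N, time in s.
With the tool pointing down it reaches from about 0.375 to 0.975 m from the base axis. Payload 3.8 kg.
Tool frame: the origin (TCP) lies at the very end of the fingers, on their centre line; the grasp point (between the pads) lies 19 mm behind it; y points along the fingers, x is the direction in which the jaws open and shut, and the axes are right-handed (so a half turn about y gives the same grasp; the last joint's range is limited). The gripper opens to 85 mm and grips with 20 to 120 N. Pads are 22 mm wide; open, the fingers measure 114 mm over their backs; the gripper's body (76 mm by 85 mm) begins 54 mm behind the grasp point. The pads swing forward as they close: fully open they stand 13 mm farther back than shut.
Start: joints at [-1.349, 0.264, 1.604, -0, 1.274, -0.037], TCP at [0.173, -0.653, 0.231] pointing down, gripper open.
Joint ranges: [-2.63, 2.63], [-0.94, 2.18], [0.31, 2.57], [-1.31, 4.45], [0, 2.66], [-2.55, 2.55]. Speed limits (rad/s): [2.57, 2.57, 3.14, 3.14, 3.14, 3.14].

INTERFACE

Orientations are given as a rotation vector (axis times angle).
In Python, from workcell import bot, cams gives the robot as it stands.
- The arm moves only by the tool play_rows, never from a script. Its argument "motion" is a list of rows, each a list of 2 entries, a list of its own where there are three numbers: the shift along the world's x, y, z normalised to -1 to 1, where 1 is 400 mm, then the turn, a rotation vector about the world's x, y, z normalised to -1 to 1, where 1 is pi/4 rad. In form: [[[tx, ty, tz], [ax, ay, az]], ...]. A call has 1 to 10 rows; each row is the pose to reach, as a shift and turn from the pose commanded when the call began; what a row does not reach only later rows make up. A row lasts 1/8 s, in which the tool goes at most 62.5 mm and 10.7 degrees, less where a joint would pass 70% of its speed; a pose out of reach is approached as far as the arm can. A call with a number of a shift or a turn outside -1 to 1 is refused whole. A call with a gripper value outside its range is refused whole. "gripper" is the closure, from 0 (fully open) to 1 (shut), set as the call begins (left out, the last holds). The fingers move at their own pace and stop on an object; "squeeze" is the grip in N (left out, the last holds). Time passes only in rows, so rows that repeat a pose let the fingers close. It gives the time, the measured TCP pose, the force and the opening at its end, in the units of the state.
- bot.read_state(): the state, without advancing time (a new reading comes with each control period).
- cams.read_camera(name): name is "side" or "top"; returns (picture, depth): 420x560x3 uint8, red, green, blue; 420x560 float32, m along the optical axis (not along the pixel's ray), 0 where there is no reading.
- cams.calibration(name): a dict with "mtx" (3x3 intrinsics, pixels), "k1" (the pictures are not rectified: a ray, as slopes to the right and down, at radius r is drawn at 1 + k1 r^2 times it, then the intrinsics apply), "R" (3x3) and "t" (3): a world point X has camera coordinates R X + t. Camera axes: x right, y down, z forward; pixel columns grow to the right and rows downward; lengths in m; the calibration is good to about 2 mm. A picture is of the moment at which its call begins. calibration takes no time and is no camera call.
- bot.finish_job(): hands the job in, once; it reports no verdict.
Trained networks look in the newest picture that a camera, given by its name, has taken for a name from the list of things; names that differ only in an ending like _2 or _b are one class to them, and where a whole thing is asked for, a point or a joint stands for the part that bears it (a point fixed in the world has none). Each returns a list of dicts, best first, with "conf" (0 to 1); they miss things now and then, are a little off and sometimes report something else, mostly with a low value. They report only what shows in the picture. A call takes as long as a camera call. They do not tell look-alikes from the thing itself.
- cams.recognise(camera, label): "xyz" ([x, y, z] in m, in the coordinates of the camera as it stood for that picture, good to about 4 mm: the middle of the surface that is visible of it).
- cams.regions_of(camera, label): "mask" (420x560 bool, what is visible of it).
- cams.mark_of(camera, label): "xyz" ([x, y, z] in m, in the coordinates of the camera as it stood for that picture, good to about 4 mm: a listed point, or the origin of a listed thing).
The state is a dict: "time": time; "q": joint angles; "joint_vel": joint speeds; "joint_torque": joint torques, N m; "tool_pos": TCP position; "tcp_rot": TCP orientation; "wrist_force": force on the tool from outside, world axes, zero at the start; "torque": the same for the moment, N m; "width": opening from 0.0 (shut) to 1.0 (fully open).
Only numpy, scipy, OpenCV 4.12 (cv2) and the standard library are available. Lean on these libraries where they do the work, as an engineer would, in place of code of your own. Each camera call takes 0.05 s, during which the arm holds its last target.

## Working session

There is one attempt and no reset: what is moved stays moved. The work goes in short steps, Python scripts to look and compute and a tool call to move; the robot and the scene stay as the last step left them, time stands still between calls to the robot, and variables do not carry over. Pictures are saved under pics/ and viewed, and the job is handed in when it is done.

Besides the shell and the picture viewer there is one more tool, called after "Call:" as name([rows], argument=value, ...), one row to a line, values as JSON. play_rows: Moves the arm, as the interface text tells. Its arguments: {"type":"object","properties":{"motion":{"type":"array","items":{"type":"array"}},"gripper":{"type":"number"},"squeeze":{"type":"number"}},"required":["motion"]}

```bash
ls; mkdir -p pics; cat > h.py <<'E'
import numpy as np, cv2
from workcell import bot, cams
def save(n,p): cv2.imwrite('pics/'+n+'.png',p[:,:,::-1])
def w(cam,p):
    c=cams.calibration(cam); return np.array(c['R']).T@(np.array(p)-np.array(c['t']))
def px(cam,X):
    c=cams.calibration(cam); p=np.array(c['R'])@np.array(X)+np.array(c['t']); s=p[:2]/p[2]; s=s*(1+c['k1']*(s@s)); m=np.array(c['mtx']); return (m[:2,:2]@s+m[:2,2])
def unproj(cam,u,v,z=None,d=None):
    c=cams.calibration(cam); m=np.array(c['mtx']); R=np.array(c['R']);t=np.array(c['t'])
    s0=np.array([(u-m[0,2])/m[0,0],(v-m[1,2])/m[1,1]]); s=s0.copy()
    for _ in range(20): s=s0/(1+c['k1']*(s@s))
    r=np.array([s[0],s[1],1.])
    if d is not None: return R.T@(r*d-t)
    o=-R.T@t; dr=R.T@r; return o+dr*(z-o[2])/dr[2]
E
python3 - <<'E'
from h import *
for c in ['top','side']:
    p,d=cams.read_camera(c); save(c+'0',p); np.save(c+'0.npy',d)
    k=cams.calibration(c); print(c,-np.array(k['R']).T@k['t'])
    for l in ['stirrer','knob_axis','fin_tip','red_key_top','blue_key_top','yellow_key_top','beaker','media_bottle','tip_box']:
        for m in cams.mark_of(c,l)[:3]: print(l,round(m['conf'],2),w(c,m['xyz']).round(4),px(c,w(c,m['xyz'])).round())
print(bot.read_state())
E
```

```text
pics
top [0.417111   0.00658503 1.28228307]
stirrer 0.96 [ 5.665e-01 -9.090e-02 -3.000e-04] [326. 208.]
knob_axis 0.81 [ 0.4907 -0.0139  0.0722] [298. 236.]
red_key_top 0.57 [ 0.5466 -0.1794  0.0953] [366. 211.]
blue_key_top 0.65 [ 0.5323 -0.115   0.0967] [340. 217.]
yellow_key_top 0.4 [ 0.5713 -0.2386  0.0924] [389. 201.]
yellow_key_top 0.36 [ 0.4766 -0.0559  0.1106] [316. 241.]
beaker 0.92 [0.6221 0.2375 0.0011] [202. 190.]
beaker 0.79 [0.6665 0.048  0.1053] [271. 164.]
media_bottle 0.81 [ 0.5423  0.3247 -0.0017] [169. 221.]
media_bottle 0.7 [ 4.825e-01  2.007e-01 -4.000e-04] [216. 243.]
media_bottle 0.68 [ 3.793e-01  2.915e-01 -2.000e-04] [182. 282.]
tip_box 0.69 [ 7.288e-01 -3.486e-01 -7.000e-04] [420. 146.]
side [ 0.40176202 -0.7017177   0.79827947]
stirrer 0.79 [ 0.5646 -0.0853  0.0013] [299. 259.]
knob_axis 0.97 [ 0.4934 -0.0091  0.0723] [261. 216.]
fin_tip 0.59 [ 0.4776 -0.053   0.1108] [256. 220.]
red_key_top 0.42 [ 0.5501 -0.1773  0.0961] [304. 266.]
blue_key_top 0.64 [ 0.5344 -0.1165  0.0943] [289. 244.]
yellow_key_top 0.73 [ 0.5696 -0.2285  0.0933] [320. 287.]
beaker 0.98
[... 272 characters left out ...]
.485e-01  1.000e-04] [416. 354.]
{'time': 1.0, 'q': array([-1.34890183e+00,  2.63897820e-01,  1.60397311e+00,  2.11645829e-06,
        1.27368659e+00, -3.69072977e-02]), 'joint_vel': array([-8.06807310e-05,  1.10881685e-04,  1.81003587e-03,  1.95460450e-03,
       -4.13666808e-04, -3.39990634e-04]), 'joint_torque': array([ 8.12657818e-04, -5.15074861e+01, -3.67733788e+01, -1.18673875e-04,
        5.21147831e-04,  2.21564207e-06]), 'tool_pos': array([ 0.17274472, -0.6525353 ,  0.23129574]), 'tcp_rot': array([-1.3205967 ,  1.01644147, -1.01648867]), 'wrist_force': array([0.36034783, 0.20937578, 0.11711966]), 'torque': array([-0.00011024,  0.01425686, -0.00428604]), 'width': 1.0023273389517322}
```

View pictures.

View pics/top0.png

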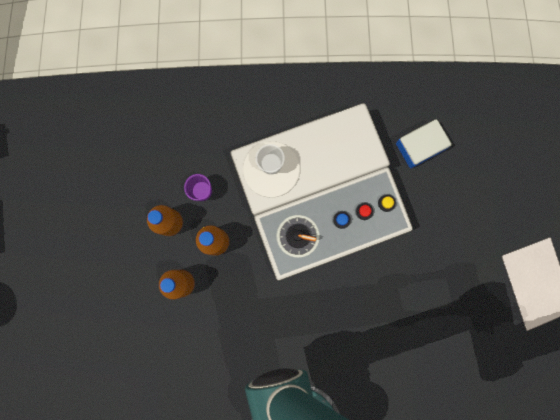

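View pics/side0.png

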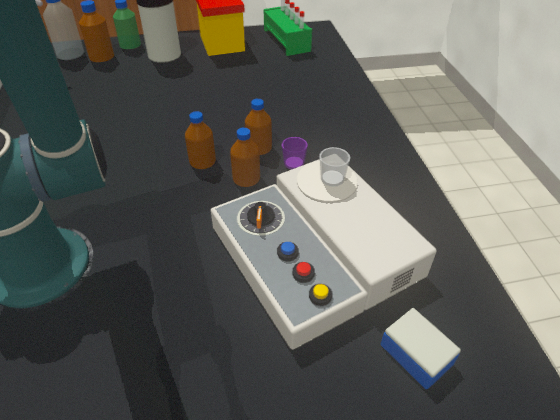

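```bash
python3 - <<'E'
import cv2
a=cv2.imread('pics/top0.png'); cv2.imwrite('pics/top0c.png',cv2.resize(a[130:290,240:440],None,fx=4,fy=4,interpolation=cv2.INTER_CUBIC)[:600,:800])
E
```

```text
(no output)
```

View pics/top0c.png

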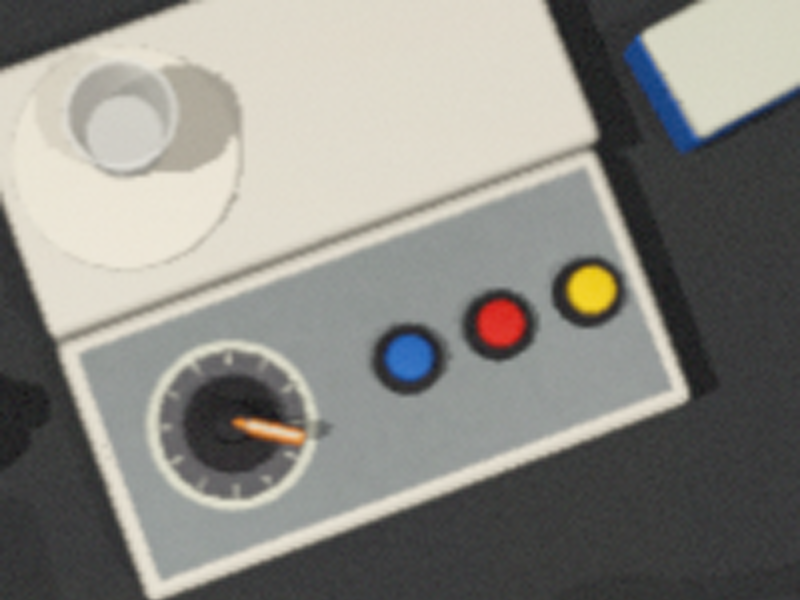

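```bash
python3 - <<'E'
from h import *
from scipy.spatial.transform import Rotation as Ro
from scipy.optimize import least_squares
obs=[];loc={'knob':(-.045,.095),'blue':(-.045,-.02),'red':(-.045,-.08),'yellow':(-.045,-.14)}
hue={'blue':(100,125),'yellow':(22,35),'red':(0,6)}
for c in ['top','side']:
    im=cv2.imread(f'pics/{c}0.png'); h=cv2.cvtColor(im,cv2.COLOR_BGR2HSV)
    est={'blue':(.533,-.1157),'red':(.548,-.178),'yellow':(.5705,-.2335)}
    for k,(x,y) in est.items():
        u,v=px(c,[x,y,.093]); lo,hi=hue[k]
        m=(h[...,0]>=lo)&(h[...,0]<=hi)&(h[...,1]>130)&(h[...,2]>100)
        if k=='red': m|=(h[...,0]>173)&(h[...,1]>130)&(h[...,2]>100)
        vv,uu=np.nonzero(m); s=np.hypot(uu-u,vv-v)<13
        P=unproj(c,uu[s].mean(),vv[s].mean(),z=.091); print(c,k,s.sum(),P.round(4)); obs.append((loc[k],P[:2],1))
obs+=[(loc['knob'],(.4907,-.0139),.5),(loc['knob'],(.4934,-.0091),.5)]
def f(p):
    R=np.array([[np.cos(p[2]),-np.sin(p[2])],[np.sin(p[2]),np.cos(p[2])]])
    return np.concatenate([wt*(R@np.array(l)+p[:2]-np.array(o)) for l,o,wt in obs])
r=least_squares(f,[.566,-.088,.34]); p=r.x; print(p,(r.fun*1000).round(1))
R=np.array([[np.cos(p[2]),-np.sin(p[2])],[np.sin(p[2]),np.cos(p[2])]])
for k in loc: print(k,(R@np.array(loc[k])+p[:2]).round(4))
# orange fin
im=cv2.imread('pics/top0.png'); h=cv2.cvtColor(im,cv2.COLOR_BGR2HSV)
m=(h[...,0]>=3)&(h[...,0]<=20)&(h[...,1]>80)&(h[...,2]>110)
vv,uu=np.nonzero(m); s=np.hypot(uu-305,vv-237)<25; uu=uu[s];vv=vv[s]
W=np.array([unproj('top',a,b,z=.105)[:2] for a,b in zip(uu,vv)]); print(len(W),W.mean(0)); d=np.linalg.svd(W-W.mean(0))[2][0]; print(np.degrees(np.arctan2(d[1],d[0])), W[W[:,1].argmin()],W[W[:,1].argmax()])
s=bot.read_state(); M=Ro.from_rotvec(s['tcp_rot']).as_matrix(); print(M.round(3),s['time'])
E
```

```text
top blue 111 [ 0.529  -0.1206  0.091 ]
top red 119 [ 0.5485 -0.1772  0.091 ]
top yellow 123 [ 0.5684 -0.234   0.091 ]
side blue 135 [ 0.5294 -0.1219  0.091 ]
side red 169 [ 0.5489 -0.1787  0.091 ]
side yellow 195 [ 0.5683 -0.2351  0.091 ]
[ 0.56535187 -0.08758222  0.33045402] [ 0.3 -0.5  0.2 -0.6 -0.2 -0.6 -0.1  0.8 -0.1  0.9 -0.1  0.5  0.6  0.8
 -0.7 -1.6]
knob [ 0.492  -0.0123]
blue [ 0.5293 -0.1211]
red [ 0.5487 -0.1779]
yellow [ 0.5682 -0.2346]
66 [ 0.48513194 -0.03598999]
-103.94940119973445 [ 0.48329484 -0.05586482] [ 0.49138012 -0.01302956]
[[ 0.256  0.     0.967]
 [-0.967 -0.     0.256]
 [ 0.    -1.     0.   ]] 1.0
```

Call:
play_rows([
  [[0.4,0.875,0],[0,0,-0.64]],
  [[0.4,0.875,0],[0,0,-0.64]],
  [[0.4,0.875,0],[0,0,-0.64]],
  [[0.4,0.875,0],[0,0,-0.64]],
  [[0.4,0.875,0],[0,0,-0.64]],
  [[0.4,0.875,0],[0,0,-0.64]],
  [[0.4,0.875,0],[0,0,-0.64]],
  [[0.4,0.875,0],[0,0,-0.64]],
], gripper=1)

```text
time: 2.0
tool_pos: [0.333, -0.3025, 0.2316]
tcp_rot: [-1.085, 1.384, -1.386]
wrist_force: [-0.2, -1.5, -0.2]
width: -0.001
```

Call:
play_rows([
  [[0.327,0.658,-0.2],[0,0,0]],
  [[0.327,0.658,-0.2],[0,0,0]],
  [[0.327,0.658,-0.2],[0,0,0]],
  [[0.327,0.658,-0.2],[0,0,0]],
  [[0.327,0.658,-0.2],[0,0,0]],
  [[0.327,0.658,-0.2],[0,0,0]],
  [[0.327,0.658,-0.2],[0,0,0]],
])

```text
time: 2.88
tool_pos: [0.4638, -0.0408, 0.1512]
tcp_rot: [-1.085, 1.387, -1.387]
wrist_force: [-0.1, -0.9, 0.0]
width: 0.001
```

```bash
python3 - <<'E'
from h import *
from scipy.spatial.transform import Rotation as Ro
s=bot.read_state(); print(s['time'],s['tool_pos'],s['q'],s['wrist_force']);print(Ro.from_rotvec(s['tcp_rot']).as_matrix().round(3))
for c in ['side','top']:
    p,d=cams.read_camera(c); a=p
    u,v=px(c,[.492,-.0123,.09]).astype(int)
    save(c+'1',cv2.resize(p[max(v-75,0):v+75,u-100:u+100],None,fx=4,fy=4,interpolation=cv2.INTER_CUBIC))
E
```

```text
2.875 [ 0.46379297 -0.04081282  0.1511769 ] [-1.40593513e-01 -7.02777845e-02  2.12298562e+00 -1.03329725e-03
  1.08939839e+00  1.67523138e+00] [-0.09959339 -0.9403002   0.00761988]
[[-0.242 -0.001  0.97 ]
 [-0.97  -0.001 -0.242]
 [ 0.001 -1.    -0.   ]]
```

View pics/side1.png

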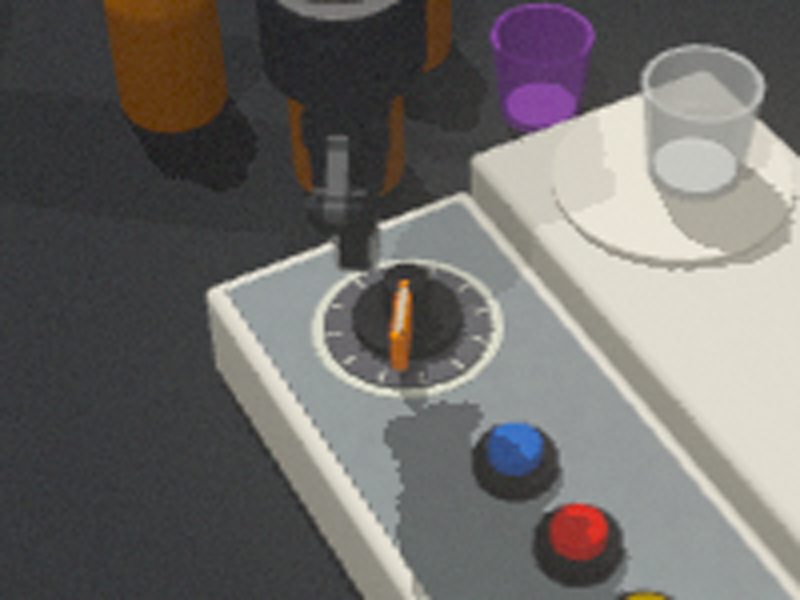

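View pics/top1.png

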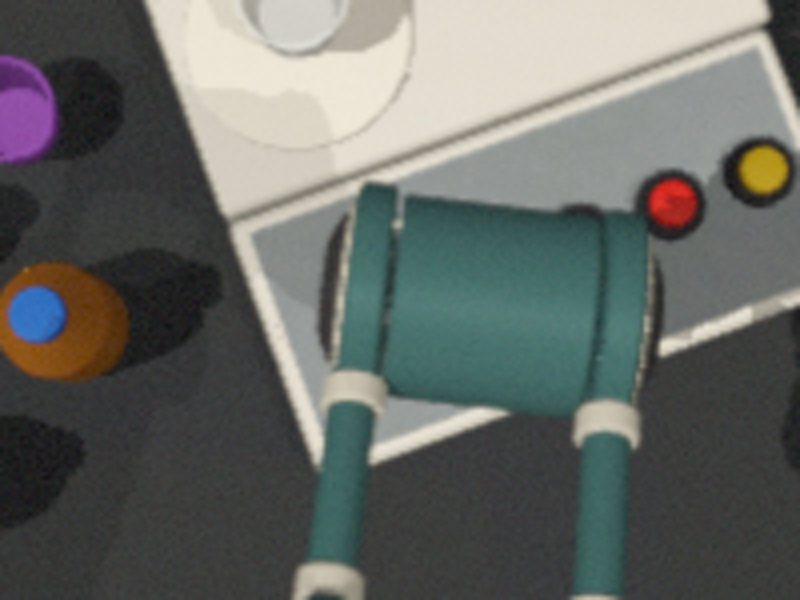

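Call:
play_rows([
  [[0,0,-0.08],[0,0,0]],
  [[0,0,-0.15],[0,0,0]],
  [[0,0,-0.15],[0,0,0]],
  [[0,0,-0.15],[0,0,0]],
])

```text
time: 3.48
tool_pos: [0.4642, -0.0404, 0.0925]
tcp_rot: [-1.082, 1.386, -1.389]
wrist_force: [0.3, 0.2, 0.2]
width: -0.0
```

```bash
cat > arc.py <<'E'
import numpy as np,sys
A=np.array([.492,-.0123])
def P(phi,r=.033,o=.015):
    a=np.radians(phi); er=np.array([np.cos(a),np.sin(a)]); et=np.array([-er[1],er[0]]); return A+r*er-o*et
# rows from commanded pose cur (xy,yaw) to list of phis
def rows(cur,yaw,phis):
    for f in phis:
        s=(P(f)-cur)/.4; print('[[%.4f, %.4f, 0], [0, 0, %.3f]],'%(s[0],s[1],(f-yaw)/45), end=' ')
    print(P(phis[-1]))
E
python3 - <<'E'
from h import *
from arc import *
s=bot.read_state(); print(s['tool_pos'],s['wrist_force'],s['time'])
rows(np.array([.4638,-.0392]),-104,[-104,-98,-92,-86,-80,-74,-68])
p,d=cams.read_camera('side'); u,v=px('side',[.492,-.0123,.09]).astype(int)
save('side2',cv2.resize(p[max(v-75,0):v+75,u-100:u+100],None,fx=4,fy=4,interpolation=cv2.INTER_CUBIC))
E
```

```text
[ 0.46424218 -0.04040687  0.09247204] [0.26838186 0.18231759 0.21842695] 3.475
[[0.0142, -0.0037, 0], [0, 0, 0.000]], [[0.0219, -0.0092, 0], [0, 0, 0.133]], [[0.0301, -0.0139, 0], [0, 0, 0.267]], [[0.0388, -0.0177, 0], [0, 0, 0.400]], [[0.0479, -0.0205, 0], [0, 0, 0.533]], [[0.0572, -0.0224, 0], [0, 0, 0.667]], [[0.0666, -0.0233, 0], [0, 0, 0.800]], [ 0.49045426 -0.04851617]
```

View pics/side2.png

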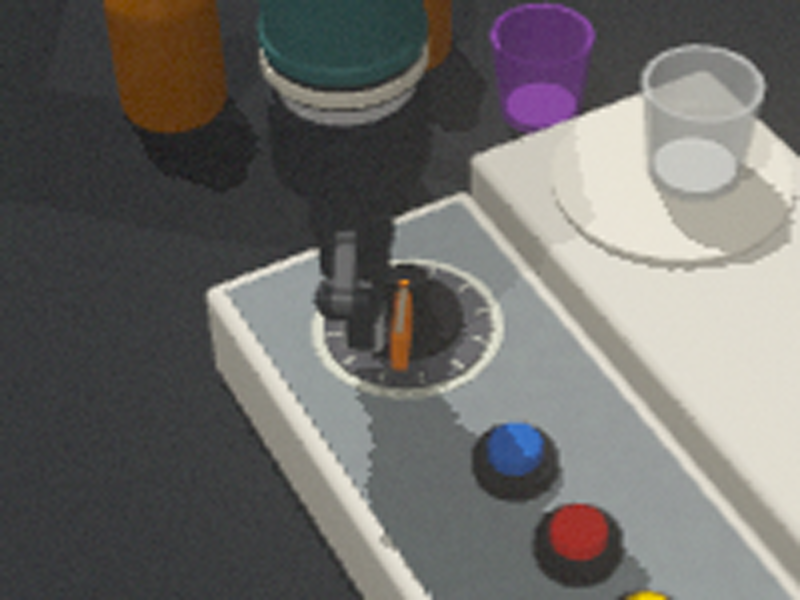

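Call:
play_rows([
  [[0.014,-0.004,0],[0,0,0]],
  [[0.022,-0.009,0],[0,0,0.133]],
  [[0.03,-0.014,0],[0,0,0.267]],
  [[0.039,-0.018,0],[0,0,0.4]],
  [[0.048,-0.02,0],[0,0,0.533]],
  [[0.057,-0.022,0],[0,0,0.667]],
])

```text
time: 4.28
tool_pos: [0.4868, -0.0483, 0.0922]
tcp_rot: [-1.33, 0.997, -0.998]
wrist_force: [-2.4, -0.1, 2.2]
width: -0.002
```

```bash
python3 - <<'E'
from h import *
from arc import *
from scipy.spatial.transform import Rotation as Ro
s=bot.read_state(); M=Ro.from_rotvec(s['tcp_rot']).as_matrix(); print(s['tool_pos'],s['wrist_force'],s['torque'],s['time'],np.degrees(np.arctan2(M[1,0],M[0,0])))
rows(P(-74),-74,[-68,-62,-56,-50,-44])
p,d=cams.read_camera('side'); u,v=px('side',[.492,-.0123,.09]).astype(int)
save('side3',cv2.resize(p[max(v-75,0):v+75,u-100:u+100],None,fx=4,fy=4,interpolation=cv2.INTER_CUBIC))
E
```

```text
[ 0.48681377 -0.04828753  0.09220267] [-2.38206452 -0.13331273  2.17147877] [ 0.06184789  0.34000775 -0.01705829] 4.275 -73.7365839935696
[[0.0094, -0.0009, 0], [0, 0, 0.133]], [[0.0189, -0.0008, 0], [0, 0, 0.267]], [[0.0284, 0.0003, 0], [0, 0, 0.400]], [[0.0376, 0.0023, 0], [0, 0, 0.533]], [[0.0466, 0.0054, 0], [0, 0, 0.667]], [ 0.50531834 -0.04601382]
```

View pics/side3.png

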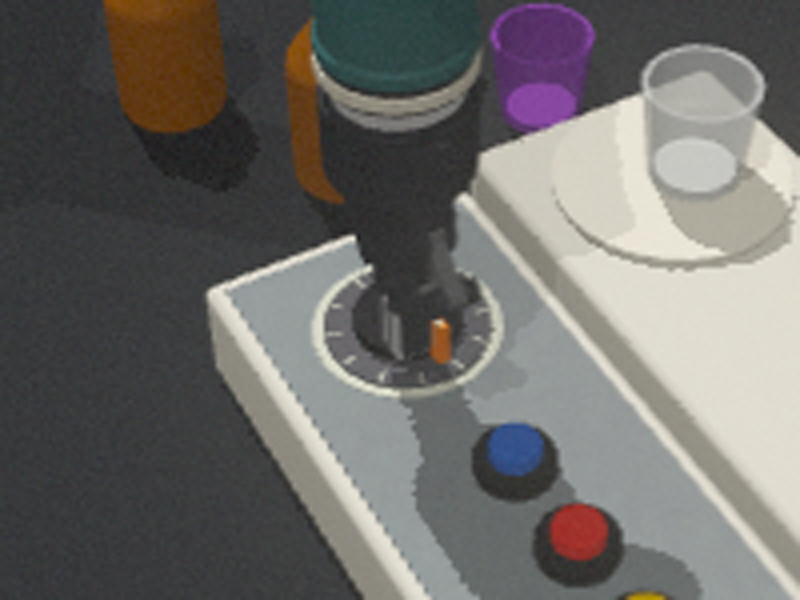

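Call:
play_rows([
  [[0.009,-0.001,0],[0,0,0.133]],
  [[0.019,-0.001,0],[0,0,0.267]],
  [[0.028,0,0],[0,0,0.4]],
])

```text
time: 4.7
tool_pos: [0.4977, -0.0482, 0.0919]
tcp_rot: [-1.434, 0.76, -0.76]
wrist_force: [-2.2, -0.5, 0.5]
width: 0.001
```

```bash
python3 - <<'E'
from arc import *
for f in range(-56,80,8):
    print(f,end=': '); rows(P(f),f,[f+4,f+8])
E
```

```text
-56: [[0.0062, 0.0013, 0], [0, 0, 0.089]], [[0.0123, 0.0030, 0], [0, 0, 0.178]], [ 0.50293414 -0.04686074]
-48: [[0.0060, 0.0021, 0], [0, 0, 0.089]], [[0.0118, 0.0046, 0], [0, 0, 0.178]], [ 0.50763765 -0.04500266]
-40: [[0.0056, 0.0029, 0], [0, 0, 0.089]], [[0.0110, 0.0062, 0], [0, 0, 0.178]], [ 0.5120368  -0.04250806]
-32: [[0.0051, 0.0037, 0], [0, 0, 0.089]], [[0.0100, 0.0077, 0], [0, 0, 0.178]], [ 0.51604595 -0.03942549]
-24: [[0.0046, 0.0044, 0], [0, 0, 0.089]], [[0.0089, 0.0090, 0], [0, 0, 0.178]], [ 0.51958708 -0.03581496]
-16: [[0.0039, 0.0050, 0], [0, 0, 0.089]], [[0.0075, 0.0102, 0], [0, 0, 0.178]], [ 0.52259125 -0.03174673]
-8: [[0.0032, 0.0055, 0], [0, 0, 0.089]], [[0.0060, 0.0111, 0], [0, 0, 0.178]], [ 0.525  -0.0273]
0: [[0.0024, 0.0058, 0], [0, 0, 0.089]], [[0.0044, 0.0118, 0], [0, 0, 0.178]], [ 0.52676644 -0.02256131]
8: [[0.0016, 0.0061, 0], [0, 0, 0.089]], [[0.0027, 0.0123, 0], [0, 0, 0.178]], [ 0.5278562  -0.01762289]
16: [[0.0007, 0.0063, 0], [0, 0, 0.089]], [[0.0010, 0.0126, 0], [0, 0, 0.178]], [ 0.52824805 -0.01258087]
24: [[-0.0002, 0.0063, 0], [0, 0, 0.089]], [[-0.0008, 0.0126, 0], [0, 0, 0.178]], [ 0.52793438 -0.00753339]
32: [[-0.0011, 0.0062, 0], [0, 0, 0.089]], [[-0.0025, 0.0124, 0], [0, 0, 0.178]], [ 0.52692128 -0.00257868]
40: [[-0.0019, 0.0060, 0], [0, 0, 0.089]], [[-0.0042, 0.0119, 0], [0, 0, 0.178]], [0.52522848 0.00218682]
48: [[-0.0027, 0.0057, 0], [0, 0, 0.089]], [[-0.0058, 0.0112, 0], [0, 0, 0.178]], [0.52288893 0.00667035]
56: [[-0.0035, 0.0053, 0], [0, 0, 0.089]], [[-0.0074, 0.0103, 0], [0, 0, 0.178]], [0.51994816 0.01078464]
64: [[-0.0042, 0.0047, 0], [0, 0, 0.089]], [[-0.0087, 0.0092, 0], [0, 0, 0.178]], [0.51646341 0.01444961]
72: [[-0.0048, 0.0041, 0], [0, 0, 0.089]], [[-0.0099, 0.0079, 0], [0, 0, 0.178]], [0.51250251 0.01759393]
```

Call:
play_rows([
  [[0.006,0.001,0],[0,0,0.089]],
  [[0.012,0.003,0],[0,0,0.178]],
])

```text
time: 4.95
tool_pos: [0.5025, -0.0471, 0.0919]
tcp_rot: [-1.471, 0.653, -0.653]
wrist_force: [-1.5, -0.2, 0.2]
width: -0.0
```

Call:
play_rows([
  [[0.006,0.002,0],[0,0,0.089]],
  [[0.012,0.005,0],[0,0,0.178]],
])

```text
time: 5.2
tool_pos: [0.5072, -0.0451, 0.0918]
tcp_rot: [-1.502, 0.545, -0.545]
wrist_force: [-3.3, -1.3, 0.6]
width: 0.001
```

Call:
play_rows([
  [[0.0055,0.003,0],[0,0,0.089]],
  [[0.011,0.006,0],[0,0,0.178]],
])

```text
time: 5.45
tool_pos: [0.5116, -0.0427, 0.0918]
tcp_rot: [-1.527, 0.436, -0.436]
wrist_force: [-1.4, -0.7, 0.9]
width: 0.0
```

Call:
play_rows([
  [[0.005,0.0035,0],[0,0,0.089]],
  [[0.01,0.0075,0],[0,0,0.178]],
])

```text
time: 5.7
tool_pos: [0.5156, -0.0398, 0.0918]
tcp_rot: [-1.547, 0.327, -0.326]
wrist_force: [-1.9, -1.7, 0.2]
width: -0.003
```

Call:
play_rows([
  [[0.0045,0.0045,0],[0,0,0.089]],
  [[0.009,0.009,0],[0,0,0.178]],
])

```text
time: 5.95
tool_pos: [0.5193, -0.0362, 0.0918]
tcp_rot: [-1.561, 0.217, -0.217]
wrist_force: [-1.9, -1.6, 0.3]
width: 0.002
```

Call:
play_rows([
  [[0.004,0.005,0],[0,0,0.089]],
  [[0.0075,0.01,0],[0,0,0.178]],
])

```text
time: 6.2
tool_pos: [0.5223, -0.0323, 0.0918]
tcp_rot: [-1.569, 0.107, -0.107]
wrist_force: [-1.1, -2.4, 0.2]
width: 0.001
```

Call:
play_rows([
  [[0.003,0.0055,0],[0,0,0.089]],
  [[0.006,0.011,0],[0,0,0.178]],
])

```text
time: 6.45
tool_pos: [0.5249, -0.0279, 0.0918]
tcp_rot: [-1.572, -0.003, 0.002]
wrist_force: [-0.9, -2.0, 0.1]
width: 0.0
```

Call:
play_rows([
  [[0.0025,0.006,0],[0,0,0.089]],
  [[0.0045,0.012,0],[0,0,0.178]],
])

```text
time: 6.7
tool_pos: [0.5267, -0.0241, 0.0918]
tcp_rot: [-1.571, -0.113, 0.113]
wrist_force: [-1.2, -4.7, -0.2]
width: -0.003
```

Call:
play_rows([
  [[0.0015,0.006,0],[0,0,0.089]],
  [[0.0015,0.006,0],[0,0,0.089]],
])

```text
time: 6.95
tool_pos: [0.5274, -0.0216, 0.0918]
tcp_rot: [-1.567, -0.166, 0.166]
wrist_force: [-0.9, -4.9, -0.5]
width: 0.002
```

```bash
python3 - <<'E'
from h import *
p,d=cams.read_camera('side'); u,v=px('side',[.492,-.0123,.09]).astype(int)
save('side4',cv2.resize(p[max(v-75,0):v+75,u-100:u+100],None,fx=4,fy=4,interpolation=cv2.INTER_CUBIC))
s=bot.read_state(); print(s['tool_pos'],s['wrist_force'])
E
```

```text
[ 0.52733794 -0.02149866  0.09180125] [-1.33493983 -5.97571546  0.5897061 ]
```

View pics/side4.png

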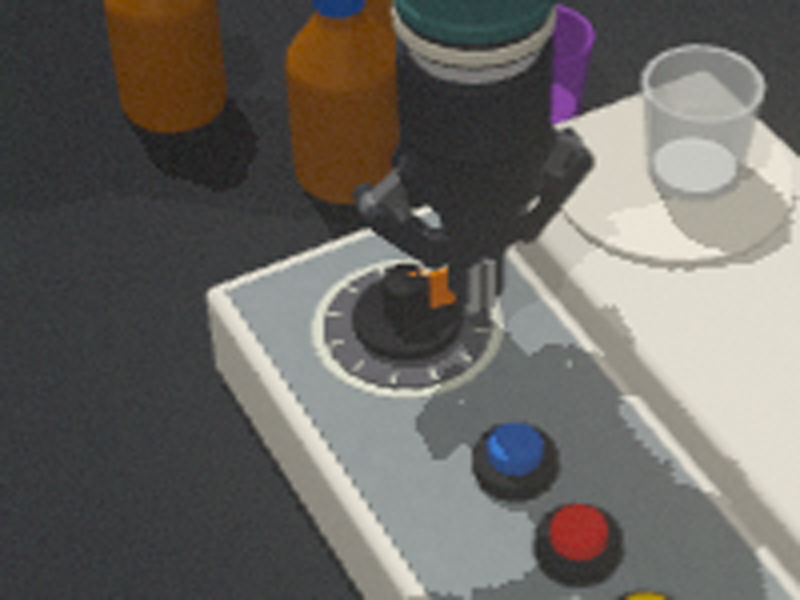

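Call:
play_rows([
  [[0.001,0.006,0],[0,0,0.089]],
  [[0.001,0.006,0],[0,0,0.089]],
])

```text
time: 7.25
tool_pos: [0.5278, -0.019, 0.0918]
tcp_rot: [-1.562, -0.221, 0.221]
wrist_force: [-1.2, -5.1, 0.2]
width: 0.002
```

Call:
play_rows([
  [[0.0007,0.005,0],[0,0,0.07]],
  [[0.0007,0.005,0],[0,0,0.07]],
])

```text
time: 7.5
tool_pos: [0.5283, -0.0178, 0.0919]
tcp_rot: [-1.558, -0.265, 0.264]
wrist_force: [-0.2, -8.4, -0.7]
width: -0.003
```

Call:
play_rows([
  [[0.0003,0.0025,0],[0,0,0.02]],
  [[0.0003,0.0025,0],[0,0,0.02]],
])

```text
time: 7.75
tool_pos: [0.5284, -0.0175, 0.0919]
tcp_rot: [-1.558, -0.277, 0.276]
wrist_force: [-1.6, -9.5, -1.4]
width: -0.002
```

Call:
play_rows([
  [[0.0003,0.0025,0],[0,0,0.02]],
  [[0.0003,0.0025,0],[0,0,0.02]],
])

```text
time: 8.0
tool_pos: [0.5286, -0.0172, 0.0919]
tcp_rot: [-1.557, -0.289, 0.289]
wrist_force: [-0.7, -12.9, -0.3]
width: 0.005
```

Call:
play_rows([
  [[0.0003,0.0025,0],[0,0,0]],
  [[0.0003,0.0025,0],[0,0,0]],
  [[0.0003,0.0025,0],[0,0,0]],
])

```text
time: 8.38
tool_pos: [0.5286, -0.0168, 0.0918]
tcp_rot: [-1.558, -0.289, 0.289]
wrist_force: [-0.2, -15.4, -0.9]
width: -0.001
```

```bash
python3 - <<'E'
from h import *
p,d=cams.read_camera('side'); u,v=px('side',[.492,-.0123,.09]).astype(int)
cr=lambda p:cv2.resize(p[v-40:v+35,u-50:u+50],None,fx=4,fy=4,interpolation=cv2.INTER_CUBIC)
a=cv2.imread('pics/side0.png')[:,:,::-1]
save('side5',np.hstack([cr(a),cr(p)]))
# unwrap ring, r 36..45 at z=.074
def unw(im):
    out=[]
    for r in (.034,.037,.040,.042):
        row=[]
        for t in np.radians(np.arange(-180,180,1)):
            x,y=px('side',[.492+r*np.cos(t),-.0123+r*np.sin(t),.074]); row.append(cv2.getRectSubPix(np.ascontiguousarray(im).astype(np.float32).mean(2),(1,1),(float(x),float(y)))[0,0])
        out.append(row)
    return np.mean(out,0)
A=unw(a);B=unw(p); np.save('ring0.npy',A)
sl=slice(20,110) # -160..-70 deg
best=[]
for s in range(-30,31):
    x=A[20:110]; y=np.roll(B,-s)[20:110]; best.append((np.corrcoef(x,y)[0,1],s))
print(sorted(best)[::-1][:8]); s=bot.read_state(); print(s['tool_pos'],s['wrist_force'],s['time'])
E
```

```text
[(np.float64(0.5898052993805873), 15), (np.float64(0.5681544070271456), 16), (np.float64(0.5586933876325608), -16), (np.float64(0.5437734912826151), -17), (np.float64(0.5351150611321334), 14), (np.float64(0.4963020216527385), -15), (np.float64(0.4779005303273037), 17), (np.float64(0.46385227709602894), -18)]
[ 0.52862606 -0.0168528   0.09185724] [ -1.04975127 -14.69714524  -0.80771017] 8.425
```

View pics/side5.png

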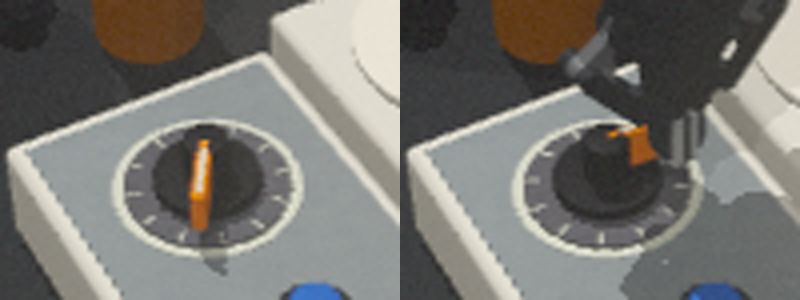

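Call:
play_rows([
  [[0.004,-0.015,0],[0,0,0]],
  [[0.008,-0.035,0],[0,0,0]],
  [[0.008,-0.035,0],[0,0,0]],
  [[0.008,-0.035,0.06],[0,0,0]],
  [[0.008,-0.035,0.12],[0,0,0]],
  [[0.008,-0.035,0.12],[0,0,0]],
  [[0.008,-0.035,0.12],[0,0,0]],
])

```text
time: 9.3
tool_pos: [0.5307, -0.0266, 0.1385]
tcp_rot: [-1.551, -0.288, 0.289]
wrist_force: [-0.3, 0.3, 0.1]
width: -0.0
```

```bash
python3 - <<'E'
from h import *
s=bot.read_state(); print(s['tool_pos'],s['wrist_force'],s['time'])
sh=(np.array([.5487,-.1779])-s['tool_pos'][:2]); print(sh,sh/.4,(0.1-s['tool_pos'][2])/.4)
E
```

```text
[ 0.53071742 -0.02657523  0.13854342] [-0.25890435  0.30183672  0.12127865] 9.3
[ 0.01798258 -0.15132477] [ 0.04495644 -0.37831194] -0.09635855733192963
```

Call:
play_rows([
  [[0.045,-0.378,0],[0,0,0]],
  [[0.045,-0.378,0],[0,0,0]],
  [[0.045,-0.378,0],[0,0,0]],
  [[0.045,-0.378,0],[0,0,0]],
  [[0.045,-0.378,0],[0,0,0]],
])

```text
time: 9.93
tool_pos: [0.5482, -0.1772, 0.1379]
tcp_rot: [-1.55, -0.287, 0.29]
wrist_force: [0.9, 0.5, -0.4]
width: 0.002
```

```bash
python3 - <<'E'
from h import *
s=bot.read_state(); print(s['tool_pos'],s['wrist_force'],s['time'],px('side',s['tool_pos']))
p,d=cams.read_camera('side'); save('side6',p)
q,d=cams.read_camera('top'); save('top6',q)
a=cv2.imread('pics/side0.png')[:,:,::-1]
def unw(im,c):
    out=[]
    for r in (.034,.037,.040,.042):
        row=[]
        for t in np.radians(np.arange(-180,180,1)):
            x,y=px(c,[.492+r*np.cos(t),-.0123+r*np.sin(t),.074]); row.append(cv2.getRectSubPix(np.ascontiguousarray(im).astype(np.float32).mean(2),(1,1),(float(x),float(y)))[0,0])
        out.append(row)
    return np.mean(out,0)
A=unw(a,'side');B=unw(p,'side')
best=[]
for k in range(-30,31):
    best.append((round(np.corrcoef(A[20:100],np.roll(B,-k)[20:100])[0,1],3),k))
print(sorted(best)[::-1][:6])
u,v=px('side',[.492,-.0123,.09]).astype(int)
save('side6c',cv2.resize(p[v-60:v+90,u-70:u+130],None,fx=4,fy=4,interpolation=cv2.INTER_CUBIC))
E
```

```text
[ 0.54822732 -0.17719012  0.13789903] [ 0.91555596  0.54843495 -0.42331231] 9.925 [303.57471981 252.21393731]
[(np.float64(0.647), -16), (np.float64(0.635), -17), (np.float64(0.579), 15), (np.float64(0.578), -15), (np.float64(0.552), -18), (np.float64(0.547), 16)]
```

View pics/side6c.png

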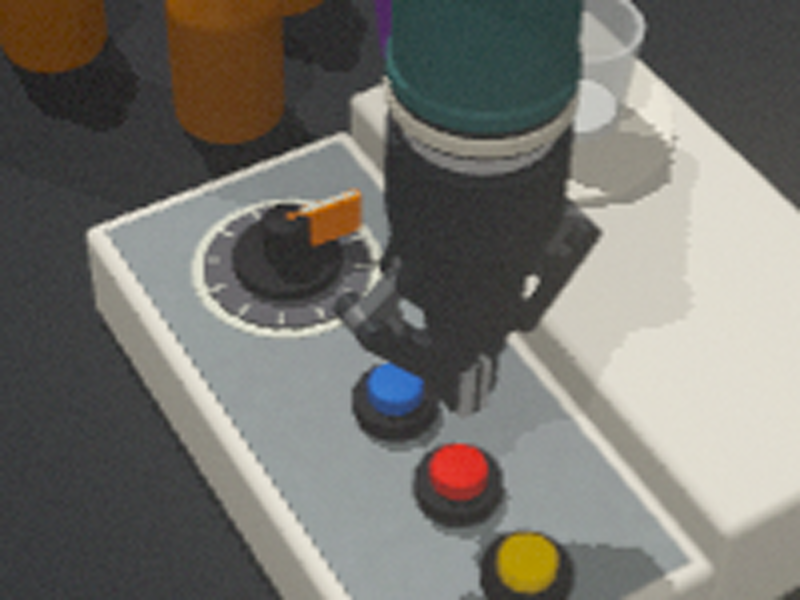

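Call:
play_rows([
  [[0.001,-0.002,-0.05],[0,0,0]],
  [[0.001,-0.002,-0.1],[0,0,0]],
  [[0.001,-0.002,-0.1],[0,0,0]],
  [[0.001,-0.002,-0.1],[0,0,0]],
])

```text
time: 10.52
tool_pos: [0.5493, -0.1787, 0.0987]
tcp_rot: [-1.551, -0.288, 0.29]
wrist_force: [0.9, -0.3, 0.2]
width: 0.001
```

Call:
play_rows([
  [[0,0,-0.01],[0,0,0]],
  [[0,0,-0.02],[0,0,0]],
  [[0,0,-0.02],[0,0,0]],
])

```text
time: 10.9
tool_pos: [0.5501, -0.1792, 0.0917]
tcp_rot: [-1.552, -0.289, 0.288]
wrist_force: [-0.3, 0.3, 2.5]
width: 0.002
```

Call:
play_rows([
  [[-0.002,0.001,-0.01],[0,0,0]],
  [[-0.002,0.001,-0.013],[0,0,0]],
  [[-0.002,0.001,-0.013],[0,0,0]],
])

```text
time: 11.28
tool_pos: [0.55, -0.1791, 0.087]
tcp_rot: [-1.553, -0.291, 0.287]
wrist_force: [2.9, -1.2, 5.1]
width: 0.003
```

Call:
play_rows([
  [[0,0,-0.006],[0,0,0]],
  [[0,0,-0.006],[0,0,0]],
])

```text
time: 11.52
tool_pos: [0.5502, -0.1791, 0.0867]
tcp_rot: [-1.553, -0.291, 0.287]
wrist_force: [-2.0, 0.2, 16.3]
width: -0.003
```

Call:
play_rows([
  [[-0.002,0.002,0.03],[0,0,0]],
  [[-0.002,0.002,0.08],[0,0,0]],
  [[-0.002,0.002,0.1],[0,0,0]],
  [[-0.05,0.142,0.1],[0,0,0]],
  [[-0.05,0.142,0.1],[0,0,0]],
  [[-0.05,0.142,0.1],[0,0,0]],
  [[-0.05,0.142,0.1],[0,0,0]],
])

```text
time: 12.4
tool_pos: [0.5291, -0.1224, 0.1238]
tcp_rot: [-1.552, -0.288, 0.288]
wrist_force: [0.0, -0.1, -0.1]
width: 0.003
```

```bash
python3 - <<'E'
from h import *
s=bot.read_state(); print(s['tool_pos'],s['wrist_force'],s['time'])
p,d=cams.read_camera('side')
u,v=px('side',[.492,-.0123,.09]).astype(int)
save('side7c',cv2.resize(p[v-60:v+90,u-70:u+130],None,fx=4,fy=4,interpolation=cv2.INTER_CUBIC))
E
```

```text
[ 0.52914961 -0.12243141  0.12375152] [ 0.01210109 -0.11592445 -0.09912647] 12.4
```

View pics/side7c.png

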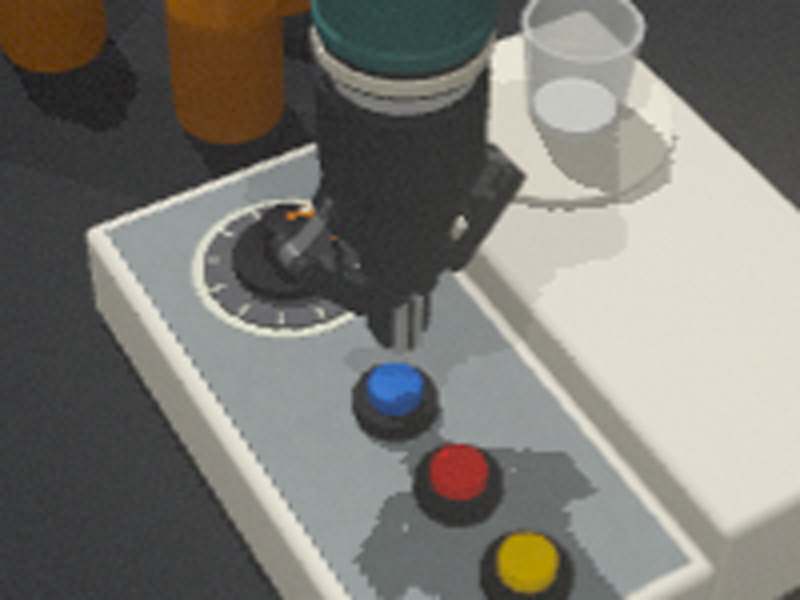

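Call:
play_rows([
  [[0,0.003,-0.03],[0,0,0]],
  [[0,0.003,-0.06],[0,0,0]],
  [[0,0.003,-0.072],[0,0,0]],
  [[0,0.003,-0.082],[0,0,0]],
  [[0,0.003,-0.082],[0,0,0]],
])

```text
time: 13.08
tool_pos: [0.5284, -0.1205, 0.0907]
tcp_rot: [-1.551, -0.288, 0.29]
wrist_force: [-1.9, 0.7, 3.3]
width: -0.001
```

Call:
play_rows([
  [[-0.001,0,-0.008],[0,0,0]],
  [[-0.001,0,-0.013],[0,0,0]],
  [[-0.001,0,-0.013],[0,0,0]],
])

```text
time: 13.45
tool_pos: [0.5289, -0.1206, 0.0868]
tcp_rot: [-1.552, -0.29, 0.288]
wrist_force: [-3.2, 0.7, 7.9]
width: 0.001
```

Call:
play_rows([
  [[0,0,-0.006],[0,0,0]],
  [[0,0,-0.006],[0,0,0]],
])

```text
time: 13.7
tool_pos: [0.5291, -0.1206, 0.0866]
tcp_rot: [-1.552, -0.29, 0.288]
wrist_force: [-8.6, 2.9, 21.0]
width: 0.0
```

Bottomed. Lift straight up and clear to the front-right so that the knob shows in both pictures.

Call:
play_rows([
  [[0,0,0.03],[0,0,0]],
  [[0,0,0.12],[0,0,0]],
  [[0,0,0.25],[0,0,0]],
  [[0,-0.2,0.35],[0,0,0]],
  [[-0.1,-0.5,0.35],[0,0,0]],
  [[-0.2,-0.7,0.35],[0,0,0]],
  [[-0.2,-0.7,0.35],[0,0,0]],
  [[-0.2,-0.7,0.35],[0,0,0]],
  [[-0.2,-0.7,0.35],[0,0,0]],
])

```text
time: 14.82
tool_pos: [0.447, -0.4041, 0.2232]
tcp_rot: [-1.554, -0.285, 0.285]
wrist_force: [0.7, 0.7, -0.2]
width: 0.002
```

```bash
python3 - <<'E'
from h import *
s=bot.read_state(); print(s['tool_pos'],s['wrist_force'],s['time'])
q,d=cams.read_camera('top'); save('top8',q)
p,d=cams.read_camera('side'); save('side8',p)
u,v=px('top',[.492,-.0123,.09]).astype(int)
a=cv2.imread('pics/top0.png')[:,:,::-1]
cr=lambda p:cv2.resize(p[v-30:v+30,u-35:u+35],None,fx=5.6,fy=5.6,interpolation=cv2.INTER_CUBIC)
save('top8c',np.hstack([cr(a),cr(q)]))
for c in ('top','side'):
  for l in ['beaker','media_bottle','tip_box','fin_tip']:
    for m in cams.mark_of(c,l)[:3]: print(c,l,round(m['conf'],2),w(c,m['xyz']).round(4))
E
```

```text
[ 0.44703839 -0.40405036  0.22321297] [ 0.66564922  0.73991243 -0.21151541] 14.825
top beaker 0.98 [ 0.6237  0.2352 -0.0019]
top beaker 0.79 [0.6657 0.048  0.1022]
top media_bottle 0.96 [0.485  0.2033 0.0007]
top media_bottle 0.76 [0.3781 0.2936 0.0014]
top tip_box 0.56 [ 0.7289 -0.3526 -0.0049]
top fin_tip 0.73 [ 0.5317 -0.0009  0.1109]
side beaker 0.91 [0.6713 0.0501 0.0999]
side media_bottle 0.66 [ 0.5524 -0.1759  0.097 ]
side media_bottle 0.5 [ 0.7337 -0.3493 -0.0011]
side tip_box 0.95 [ 7.283e-01 -3.508e-01  5.000e-04]
side fin_tip 0.33 [ 0.5503 -0.175   0.0948]
```

View pics/top8c.png

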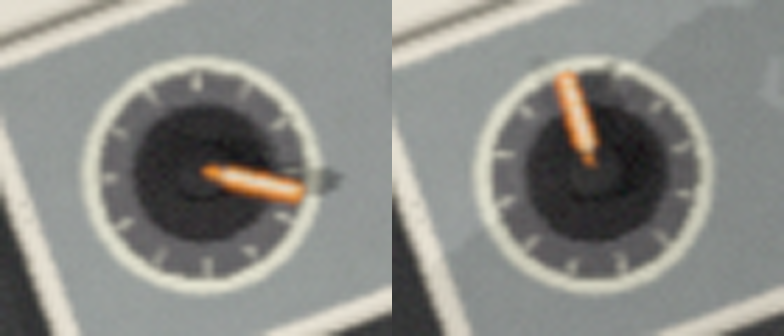

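View pics/side8.png

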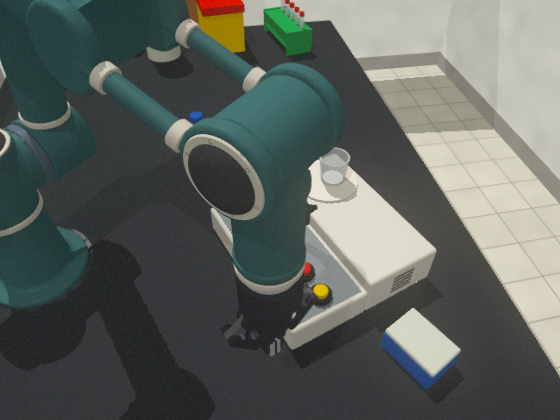

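```bash
python3 -c "
from h import *
s=bot.read_state(); print(s['joint_vel'].round(4)); print(bot.finish_job())"
```

```text
[-0.0048 -0.0004 -0.0008 -0.0009 -0.0021  0.0006]
the job is handed in; nothing more can be done
None
```

I shut the stirrer down and handed the job in at about 15 s of the 56 s allowed. No verdict was reported.

- **Knob:** I pushed the fin anticlockwise about 2 rad with the closed fingers: roughly 1–4 N in the free part and 5–6 N in the stiff stretch. It then stood solid at 15 N, well under the 40 N limit. After I withdrew, the top picture showed the ticked ring turned by about 0.25 rad, which matches the stop.
- **Red key, then blue key:** each was pressed alone until it bottomed, with the fingertips at z ≈ 0.087 m and 16 N on red, 21 N on blue. The red key was seen back up before I pressed blue. I have no clear picture of the blue key after its release.
- **Yellow key:** I did not touch it.
- **Beaker, bottle and tip box:** the final measurements put all three within about 5 mm of where they started, which is about as fine as the networks measure.

Two checks were weak:

- **Ring angle from the side camera:** the automatic tick comparison could not tell +15° from −16°, because the ticks repeat about every 31°. The force and the top picture settled it as anticlockwise.
- **Bottle and fin in the last side picture:** the arm hid both, so the side camera's reports for them were false. I relied on the top camera, which agreed with what I expected.

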